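# Unpin a depth gauge, lower its spindle to the bottom and lock it

## Task

Take a depth reading with the bench depth gauge: hook the looped hitch clip and pull it straight out sideways from the cross-drilled spindle, leaving it lying in the gauge's own catch tray. Then gently lower the spindle by its head until its tip rests on the bottom of the bush's bore, let go, and only then swing the lock lever round to its stop to lock it at that height. Do not disturb the other things on the bench.

Things in the scene. Friction and masses are not known exactly. Their poses are not given: they have to be found in the camera images.
- gauge: Depth gauge fixed to the bench: grey bridge on two end legs, 84 mm deep (x), 260 mm long (y -155 to +105 mm), flat top at z = 85 mm. Origin on the bench plane under the spindle's axis, z up; +y points along the bridge to the lock lever, -y to the catch tray. A steel step under the clip's legs round the spindle, y -36 to +28 mm, x -20 to +14 mm, has its top at z = 93 mm.
- tray (a point): Centre of the catch tray's floor on top of the gauge's -y end, z = 85 mm, 93 mm from the spindle's axis. Open above; axes as the gauge. Rim 12 mm high; inside it is 76 mm wide (x) and runs from the step, y = -36 mm, to an end wall at y = -151 mm in the gauge's frame.
- bush_rim (a point): Centre of the upper rim of the aluminium bush under the bridge, straight below the spindle, 50 mm above the bench. Its blind bore is 23 mm wide; the bore's bottom lies 6 to 24 mm below the rim, differs from start to start and cannot be measured from outside: it must be felt.
- probe (a joint): Travel (m) of the spindle, an upright 18 mm steel rod with a 10 mm tip: 0 = up as at the start (tip 6 mm above the bush's rim), grows downward, meets the bore's bottom at 0.012 to 0.030. It stays where it is left; once unpinned, a push of 1 to 2 N moves it down. With the clip in, it goes down 2 mm at most.
- probe_head (a point): Centre of the flat top of the spindle's knurled head, 28 mm across, 16 mm high; 146 mm above the bench at the start, going down with the spindle. Below the head is only the 18 mm rod. It can be pushed down from above.
- clip: Loose hitch clip of 5 mm steel wire, 112 mm long, level, 96 mm above the bench. Origin: middle of the spindle's 7 mm wide, 8 mm high cross hole when seated; x runs along the straight leg to its tip, and is the gauge's +y. A sprung wavy leg snaps round the spindle on its gauge -x side. Pulled along its own -x (to the tray) it resists with up to about 10 N, then gives way.
- clip_loop (a point): Centre of the clip's round loop, 60 mm from the spindle's axis, on the tray side; 38 mm open inside, its plane level (it may sag a few mm), about 10 mm above the tray's floor. Closed fingertips can go down into it, to 3 or 4 mm above the tray's floor, and pull.
- clip_tip (a point): Tip of the clip's straight leg, 26 mm past the spindle's axis (on the lever side) when seated. The leg is out of the spindle once the tip is more than 14 mm to the tray side of the axis.
- lock (a joint): Angle (rad) of the lock lever about its upright axis on the bridge, 62 mm from the spindle's axis on the +y side. 0 = pointing along the gauge's +y (open). It swings anticlockwise seen from above, towards the gauge's -x, to its stop at 1.3; locked from 1.15. Starts at 0 to 0.25, stays where it is left; about 2 N at the knob turns it.
- lock_knob (a point): Upright black knob at the end of the lock lever, 14 mm across, from 92 to 118 mm above the bench, 40 mm from the lever's axis; this point is on the knob's axis 111 mm above the bench.
- parallel: Bystander lying or standing loose near the gauge: ground steel parallel, to be left alone.
- felt_bob: Bystander lying or standing loose near the gauge: felt bob, to be left alone.
- caliper: Bystander lying or standing loose near the gauge: caliper, to be left alone.
- pliers: Bystander lying or standing loose near the gauge: pliers, to be left alone.
- oil_bottle: Bystander lying or standing loose near the gauge: oil bottle, to be left alone.
- tweezers: Bystander lying or standing loose near the gauge: tweezers, to be left alone.
- marker: Bystander lying or standing loose near the gauge: marker, to be left alone.
There are look-alikes about, which are no part of the job. What is meant by the clip is not pink or purple, and is the smaller of those in its own colour.

How it is judged:
On the way, in this order (a step that is already met when the one before it is completed fails the run):
1. the clip is out of the spindle and lies in the catch tray, with the spindle still up (y of clip_tip in the frame of gauge between -0.15 and -0.014 m and y of clip_loop in the frame of gauge between -0.15 and -0.03 m and x of clip_loop in the frame of gauge between -0.04 and 0.04 m and height (world z) of clip_loop between 0.08 and 0.105 m and linear speed of clip below 0.02 m/s and value of joint probe below 0.006 m), for 0.2 s.
2. the spindle's tip rests on the bottom of the bore, the robot has let go of it, and the lock lever is still open (under 0.45 rad) (value of joint probe above 0.009 m and contact force between probe and anything else above 0.2 N and contact force between probe and clip below 0.05 N and contact force between probe and the arm below 0.05 N and contact force between probe and the fingers below 0.05 N and value of joint lock below 0.45 rad), for 0.2 s.
3. the lock lever is swung to its stop (over 1.15 rad) with the tip still on the bottom (value of joint probe above 0.009 m and contact force between probe and anything else above 0.2 N and contact force between probe and clip below 0.05 N and value of joint lock above 1.15 rad), for 0.2 s.
At the end, for the whole second after the job is handed in: Clip at rest in the gauge's catch tray (loop inside the rim, tip over 14 mm to the tray side of the spindle's axis); spindle tip resting on the bore's bottom (contact over 0.2 N, travel over 9 mm); lock lever past 1.15 rad; the robot touches none of them (all of step 3 and y of clip_tip in the frame of gauge between -0.15 and -0.014 m and y of clip_loop in the frame of gauge between -0.15 and -0.03 m and x of clip_loop in the frame of gauge between -0.04 and 0.04 m and height (world z) of clip_loop between 0.08 and 0.105 m and linear speed of clip below 0.02 m/s and contact force between probe and the arm below 0.05 N and contact force between each of probe, clip and the fingers below 0.05 N).
It fails at once if the spindle is rammed down: the robot presses on it with more than 35 N (contact force between probe and the fingers above 35 N).
It fails at once if the clip is dropped off the gauge (height (world z) of clip_loop below 0.07 m).
It fails at once if a bystander is moved by more than 30 mm (distance of any of parallel, felt_bob, caliper, pliers, oil_bottle, tweezers, marker from where it was at the start of the episode above 0.03 m).
It also fails if it takes over 54 s, if anything falls off the work surface, if the arm or the gripper's body presses on something with over 40 N, if the wrist force passes 120 N, or if a joint passes its speed limit or range.

## Robot

A 6-joint arm with a two-finger parallel gripper is mounted at the origin on a cart in front of the work surface, level with it; the furniture and walls round the work are solid. World frame = base frame: x ahead of the robot, y to its left, z up, the work surface at z = 0. Lengths are in m, angles in rad, forces in N, time in s.
With the tool pointing down it reaches from about 0.35 to 0.975 m from the base axis. Payload 4.9 kg.
Tool frame: the origin (TCP) lies at the very end of the fingers, on their centre line; the grasp point (between the pads) lies 19 mm behind it; x points along the fingers, y is the direction in which the jaws open and shut, and the axes are right-handed (so a half turn about x gives the same grasp; the last joint's range is limited). The gripper opens to 85 mm and grips with 20 to 120 N. Pads are 22 mm wide; open, the fingers measure 114 mm over their backs; the gripper's body (76 mm by 85 mm) begins 54 mm behind the grasp point. The pads swing forward as they close: fully open they stand 13 mm farther back than shut.
Start: joints at [1.224, 0.053, 1.613, -0, 1.476, -0.119], TCP at [0.141, 0.609, 0.231] pointing down, gripper open.
Joint ranges: [-3.01, 3.01], [-1.01, 2.22], [0.06, 2.58], [-1.02, 4.17], [0.09, 2.62], [-3.14, 3.14]. Speed limits (rad/s): [2.57, 2.57, 3.14, 3.14, 3.14, 3.14].

## Interface

Orientations are given as a rotation vector (axis times angle).
In Python, from station import ctrl, get_image, calibration, finish_job, search_frame, cut_out, mark_of gives the robot as it stands. The module is installed in compiled form; this text tells all that it offers.
- The arm moves only by the tool arm_command, never from a script. Its argument "plan" is a list that holds one entry, the list of rows, each a list of 7 numbers: the shift along the tool's x, y, z in m, then the turn, a rotation vector about the tool's x, y, z in degrees, then the finger opening in m, from 0 to 0.0854. A call has 1 to 20 rows; each row shifts and turns the pose as measured when the row begins, along the tool's axes as they then stand; what a row does not reach is not made up. A row lasts 1/12 s, in which the tool goes at most 41.7 mm and 7.16 degrees, less where a joint would pass 70% of its speed; a pose out of reach is approached as far as the arm can. A call with a gripper value outside its range is refused whole. The fingers move at their own pace and stop on an object; "squeeze" is the grip in N (left out, the last holds). Time passes only in rows, so rows that do not move let the fingers close. It gives the time, the measured TCP pose, the force and the opening at its end, in the units of the state.
- ctrl.get_obs(): the state, without advancing time (a new reading comes with each control period).
- get_image(name): name is "scene" or "top" or "wrist"; returns the picture (400x640x3 uint8, red, green, blue); there is no depth.
- calibration(name): a dict with "fx", "fy", "cx", "cy" (pixels), "cam_to_world" (4x4, takes a point from camera to world coordinates); the wrist camera has in their place "hand_eye" (4x4, takes a point from camera to tool coordinates, whose origin is the TCP and whose axes are the tool frame's). Camera axes: x right, y down, z forward; pixel columns grow to the right and rows downward; lengths in m; the calibration is good to about 2 mm. A picture is of the moment at which its call begins: read the wrist's pose just before it. calibration takes no time and is no camera call.
- finish_job(): hands the job in, once; it reports no verdict.
Trained networks look in the newest picture that a camera, given by its name, has taken for a name from the list of things; names that differ only in an ending like _2 or _b are one class to them, and where a whole thing is asked for, a point or a joint stands for the part that bears it (a point fixed in the world has none). Each returns a list of dicts, best first, with "conf" (0 to 1); they miss things now and then, are a little off and sometimes report something else, mostly with a low value. They report only what shows in the picture. A call takes as long as a camera call. They do not tell look-alikes from the thing itself.
- search_frame(camera, thing): "at" ([x, y, z] in m, in the coordinates of the camera as it stood for that picture, good to about 4 mm: the middle of the surface that is visible of it).
- cut_out(camera, thing): "mask" (400x640 bool, what is visible of it).
- mark_of(camera, thing): "at" ([x, y, z] in m, in the coordinates of the camera as it stood for that picture, good to about 4 mm: a listed point, or the origin of a listed thing).
The state is a dict: "t": time; "q": joint angles; "dq": joint speeds; "effort": joint torques, N m; "tool_pos": TCP position; "tool_rot": TCP orientation; "contact_force": force on the tool from outside, world axes, zero at the start; "wrist_torque": the same for the moment, N m; "opening": finger opening in m.
Only numpy, scipy, OpenCV 4.12 (cv2) and the standard library are available. Lean on these libraries where they do the work, as an engineer would, in place of code of your own. Each camera call takes 0.05 s, during which the arm holds its last target. There are 200 camera calls.

## Working session

There is one attempt and no reset: what is moved stays moved. The work goes in short steps, Python scripts to look and compute and a tool call to move; the robot and the scene stay as the last step left them, time stands still between calls to the robot, and variables do not carry over. Pictures are saved under pics/ and viewed, about 8 in all and at most 12, crops included, and the job is handed in when it is done.

Besides the shell and the picture viewer there is one more tool, called as name(argument=value, ...), one argument or row to a line, values as JSON. arm_command: Moves the arm, as the interface text tells. Its arguments: {"type":"object","properties":{"plan":{"type":"array","items":{"type":"array","items":{"type":"array","items":{"type":"number"}}}},"squeeze":{"type":"number"}},"required":["plan"]}

```bash
mkdir -p pics; cat > h.py <<'E'
import numpy as np, cv2
from scipy.spatial.transform import Rotation as R
from station import ctrl, get_image, calibration, finish_job, search_frame, cut_out, mark_of
def T(name):
    c=calibration(name)
    if 'cam_to_world' in c: return np.array(c['cam_to_world'])
    o=ctrl.get_obs(); M=np.eye(4); M[:3,:3]=R.from_rotvec(o['tool_rot']).as_matrix(); M[:3,3]=o['tool_pos']
    return M@np.array(c['hand_eye'])
def w(M,p): return (M@np.r_[p,1])[:3]
def px(name,M,P):
    c=calibration(name); p=np.linalg.inv(M)@np.r_[P,1]
    return np.array([c['fx']*p[0]/p[2]+c['cx'],c['fy']*p[1]/p[2]+c['cy']])
def save(n,im): cv2.imwrite('pics/'+n,im[:,:,::-1])
def ray(name,M,u,v,z):
    c=calibration(name); d=M[:3,:3]@np.array([(u-c['cx'])/c['fx'],(v-c['cy'])/c['fy'],1]); o=M[:3,3]
    return o+d*(z-o[2])/d[2]
E
python3 - <<'E'
from h import *
np.set_printoptions(precision=4,suppress=True)
o=ctrl.get_obs(); print(o['t'],o['tool_pos'],R.from_rotvec(o['tool_rot']).as_matrix())
for n in ['scene','top']:
    im=get_image(n); save(n+'.png',im); M=T(n)
    for t in ['gauge','tray','bush_rim','probe_head','clip_loop','clip_tip','clip','lock_knob']:
        for r in mark_of(n,t)[:3]:
            P=w(M,r['at']); print(n,t,round(r['conf'],2),P,px(n,M,P).round())
E
```

```text
0.0 [0.141  0.6083 0.2301] [[-0.0007  0.2259  0.9742]
 [-0.0019  0.9742 -0.2259]
 [-1.     -0.002  -0.0002]]
scene gauge 0.68 [ 0.5181  0.0428 -0.0022] [278. 255.]
scene tray 0.55 [ 0.5093 -0.0476  0.0837] [313. 222.]
scene tray 0.31 [ 0.4203 -0.0459  0.0057] [330. 271.]
scene bush_rim 0.69 [0.52   0.0454 0.0996] [272. 230.]
scene bush_rim 0.57 [0.517  0.0431 0.0502] [276. 243.]
scene bush_rim 0.16 [ 0.5102 -0.0172  0.0939] [301. 224.]
scene probe_head 0.63 [0.5223 0.0428 0.1467] [271. 216.]
scene clip_loop 0.6 [ 0.2824 -0.3437  0.0015] [471. 267.]
scene clip_loop 0.57 [ 0.7291 -0.0571  0.0006] [281. 181.]
scene clip_loop 0.54 [ 0.5103 -0.0172  0.0947] [301. 224.]
scene clip_tip 0.74 [0.5253 0.0662 0.0998] [262. 232.]
scene clip_tip 0.72 [0.812  0.0154 0.005 ] [246. 168.]
scene clip_tip 0.6 [ 0.2518 -0.2634  0.002 ] [452. 293.]
scene clip 0.72 [ 0.7906 -0.0069  0.0054] [256. 171.]
scene clip 0.5 [ 0.6686 -0.3519  0.001 ] [384. 160.]
scene clip 0.47 [0.5204 0.0425 0.1005] [273. 229.]
scene lock_knob 0.49 [0.5336 0.1464 0.1133] [224. 240.]
scene lock_knob 0.45 [0.5189 0.0435 0.0987] [2
[... 273 characters left out ...]
 bush_rim 0.68 [0.5316 0.1478 0.1126] [242. 199.]
top probe_head 0.59 [0.5211 0.0398 0.1464] [279. 201.]
top probe_head 0.49 [0.5251 0.0429 0.0944] [279. 201.]
top clip_loop 0.72 [ 0.6737 -0.4256  0.0094] [433. 153.]
top clip_loop 0.7 [ 0.5101 -0.0198  0.1001] [301. 206.]
top clip_loop 0.48 [ 0.7333 -0.059   0.0013] [314. 137.]
top clip_tip 0.62 [ 0.2534 -0.2695  0.0014] [387. 292.]
top clip_tip 0.54 [0.525  0.0673 0.0945] [271. 201.]
top clip_tip 0.54 [ 0.6648 -0.3153  0.0028] [397. 157.]
top clip 0.6 [0.5228 0.0441 0.0979] [279. 202.]
top clip 0.56 [ 0.2647 -0.2933  0.0055] [395. 288.]
top clip 0.53 [ 0.5965 -0.0463 -0.0013] [311. 180.]
top lock_knob 0.62 [0.5315 0.1455 0.1114] [243. 199.]
```

View top.

```bash
python3 - <<'E'
from h import *
a=cv2.imread('pics/scene.png'); b=cv2.imread('pics/top.png')
c=cv2.resize(b[150:260,190:400],(800,419),interpolation=cv2.INTER_CUBIC)
cv2.imwrite('pics/topcrop.png',c)
E
```

```text
(no output)
```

View pics/top.png

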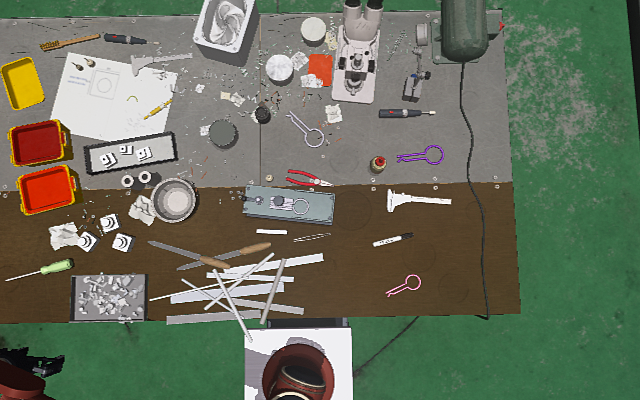

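View pics/topcrop.png

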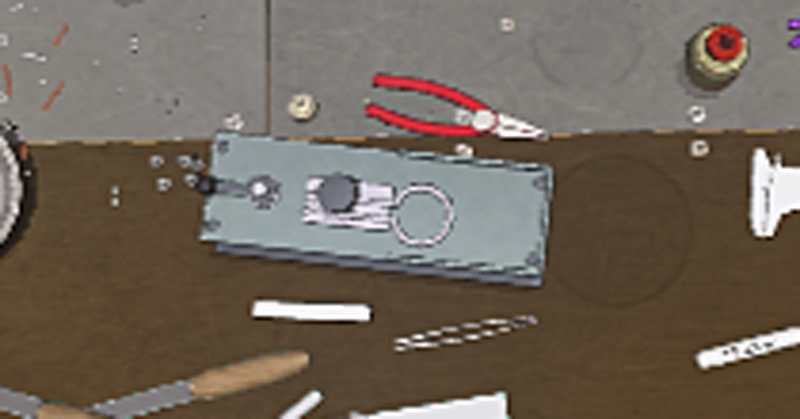

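View pics/scene.png

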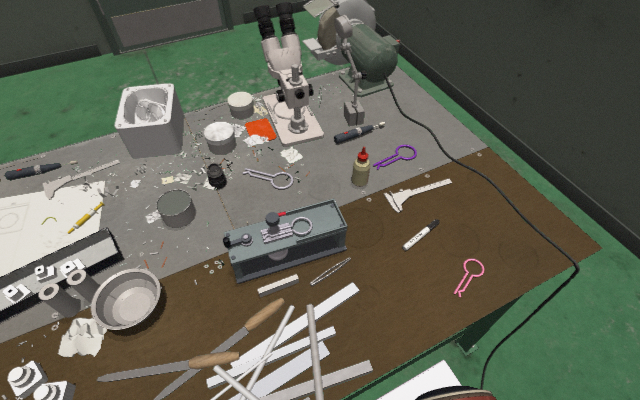

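Look-alikes for the clip (top image): grey in the gauge at (300,206), larger grey one on the bench at (308,128), purple at (425,154), and pink at (408,285). I choose the seated, smaller grey one at (300,206). The crop shows its loop on the tray side of the spindle, with the lever at the left and open.

arm_command(
  plan=[
    [[-0.002,-0.0263,0.025,0,0,0,0],[-0.002,-0.0263,0.025,0,0,0,0],[-0.002,-0.0263,0.025,0,0,0,0],[-0.002,-0.0263,0.025,0,0,0,0],[-0.002,-0.0263,0.025,0,0,0,0],[-0.002,-0.0263,0.025,0,0,0,0],[-0.002,-0.0263,0.025,0,0,0,0],[-0.002,-0.0263,0.025,0,0,0,0],[-0.002,-0.0263,0.025,0,0,0,0],[-0.002,-0.0263,0.025,0,0,0,0],[-0.002,-0.0263,0.025,0,0,0,0],[-0.002,-0.0263,0.025,0,0,0,0],[-0.002,-0.0263,0.025,0,0,0,0],[-0.002,-0.0263,0.025,0,0,0,0],[-0.002,-0.0263,0.025,0,0,0,0],[-0.002,-0.0263,0.025,0,0,0,0],[-0.002,-0.0263,0.025,0,0,0,0],[-0.002,-0.0263,0.025,0,0,0,0],[0,0,0,-3,0,0,0],[0,0,0,-3,0,0,0]],
  ],
)

```text
t: 2.57
tool_pos: [0.4874, 0.0198, 0.2712]
tool_rot: [0.092, 1.557, -0.089]
contact_force: [0.1, -0.1, -0.0]
opening: 0.0
```

```bash
cat > look.py <<'E'
from h import *
import sys
np.set_printoptions(precision=4,suppress=True)
o=ctrl.get_obs(); print(o['t'],np.array(o['tool_pos']),o['opening']); print(R.from_rotvec(o['tool_rot']).as_matrix())
M=T('wrist'); im=get_image('wrist'); save(sys.argv[1],im)
for t in sys.argv[2:]:
    for r in mark_of('wrist',t)[:2]:
        P=w(M,r['at']); print(t,round(r['conf'],2),P,px('wrist',M,P).round())
E
python3 look.py w1.png gauge tray probe_head clip_loop clip_tip clip lock_knob; python3 -c "from h import *;print(calibration('wrist'))"
```

```text
2.5667 [0.4874 0.0198 0.2712] 2.242595900672508e-05
[[ 0.0124  0.1152  0.9933]
 [ 0.0014  0.9933 -0.1153]
 [-0.9999  0.0028  0.0121]]
gauge 0.79 [0.5239 0.0376 0.0002] [332. 181.]
tray 0.87 [ 0.5061 -0.0493  0.0829] [252. 194.]
probe_head 0.59 [0.5252 0.0425 0.1436] [346. 224.]
probe_head 0.56 [0.5326 0.1417 0.1132] [447. 208.]
clip_loop 0.86 [ 0.6725 -0.4301  0.004 ] [ 23. 316.]
clip_loop 0.71 [ 0.5098 -0.0168  0.0926] [282. 197.]
clip_tip 0.75 [ 0.6689 -0.315  -0.0007] [101. 304.]
clip_tip 0.62 [0.5271 0.0639 0.0986] [364. 206.]
clip 0.9 [0.5202 0.0402 0.0957] [339. 201.]
clip 0.71 [ 0.6689 -0.3499  0.0053] [ 75. 309.]
lock_knob 0.82 [0.533  0.1439 0.114 ] [450. 208.]
{'fx': 330.28078840103814, 'fy': 330.28078840103814, 'cx': 316.1831152755889, 'cy': 195.86335582297318, 'hand_eye': array([[ 5.69888390e-04, -2.83719147e-01,  9.58907254e-01,
        -1.41937643e-01],
       [ 9.99999814e-01,  3.70172439e-04, -4.84784398e-04,
         3.25238385e-04],
       [-2.17418421e-04,  9.58907352e-01,  2.83719305e-01,
        -7.17063186e-02],
       [ 0.00000000e+00,  0.00000000e+00,  0.00000000e+00,
         1.00000000e+00]])}
```

View pics/w1.png

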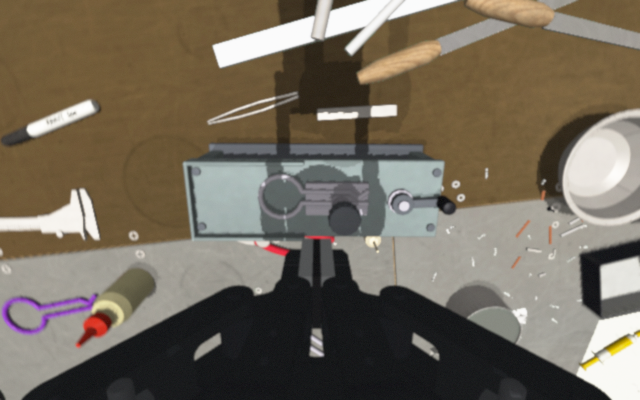

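arm_command(
  plan=[
    [[0,-0.0172,0.0136,0,0.7,0,0],[0,-0.0172,0.0136,0,0,0,0],[0.025,0,0,0,0,0,0],[0.025,0,0,0,0,0,0],[0.025,0,0,0,0,0,0],[0.025,0,0,0,0,0,0],[0.02,0,0,0,0,0,0],[0.02,0,0,0,0,0,0],[0,0,0,0,0,0,0]],
  ],
)

```text
t: 3.72
tool_pos: [0.5128, -0.012, 0.1299]
tool_rot: [0.087, 1.559, -0.083]
contact_force: [-0.4, 1.1, -0.0]
opening: -0.0001
```

```bash
python3 look.py w2.png tray probe_head clip_loop clip_tip clip lock_knob
```

```text
3.7167 [ 0.5128 -0.012   0.1299] -0.0001247502509263545
[[ 0.0098  0.1082  0.9941]
 [ 0.0015  0.9941 -0.1083]
 [-1.      0.0026  0.0096]]
tray 0.73 [ 0.5085 -0.0496  0.0846] [253. 221.]
probe_head 0.58 [0.5248 0.0396 0.1458] [437. 286.]
clip_tip 0.81 [ 0.6687 -0.3175  0.001 ] [ 32. 365.]
clip_tip 0.56 [0.5252 0.0633 0.1   ] [450. 238.]
lock_knob 0.8 [0.5346 0.145  0.1124] [615. 248.]
```

View pics/w2.png

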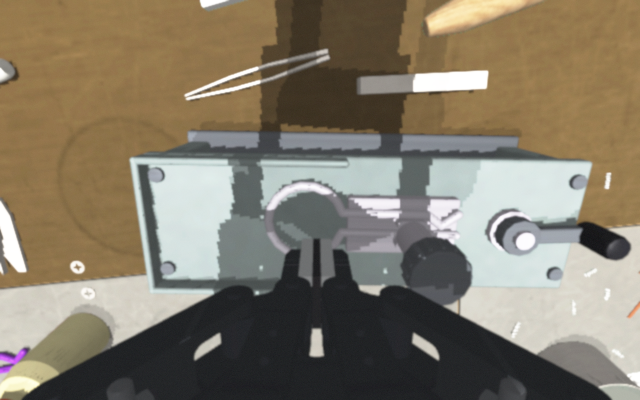

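```bash
python3 - <<'E'
from h import *
M=T('wrist')
for u,v in [(305,221),(266,221),(345,221),(305,182),(135,160),(590,160)]: print(u,v,ray('wrist',M,u,v,.096).round(4))
o=ctrl.get_obs(); print(px('wrist',M,np.array(o['tool_pos'])))
E
```

```text
305 221 [ 0.5153 -0.0193  0.096 ]
266 221 [ 0.5128 -0.0421  0.096 ]
345 221 [0.5179 0.0042 0.096 ]
305 182 [ 0.4916 -0.0164  0.096 ]
135 160 [ 0.4687 -0.1089  0.096 ]
590 160 [0.4963 0.143  0.096 ]
[315.63564742 256.01817648]
```

arm_command(
  plan=[
    [[0,-0.005,-0.0005,0,0,0,0],[0,-0.003,0,0,0,0,0],[0.012,0,0,0,0,0,0],[0.01,0,0,0,0,0,0],[0.008,0,0,0,0,0,0],[0.006,0,0,0,0,0,0],[0.003,0,0,0,0,0,0],[0,0,0,0,0,0,0]],
  ],
)

```text
t: 4.73
tool_pos: [0.5177, -0.0225, 0.096]
tool_rot: [0.086, 1.544, -0.086]
contact_force: [0.4, 0.6, 0.3]
opening: 0.0002
```

```bash
cat > st.py <<'E'
from h import *
np.set_printoptions(precision=4,suppress=True)
o=ctrl.get_obs(); print(o['t'],np.array(o['tool_pos']),np.array(o['contact_force']),np.array(o['q'])); print(R.from_rotvec(o['tool_rot']).as_matrix())
E
python3 st.py
```

```text
4.7333 [ 0.5177 -0.0225  0.096 ] [0.3719 0.6462 0.2949] [-0.189  -0.0958  1.9946  0.0036  1.2179 -1.6514]
[[ 0.0251  0.1094  0.9937]
 [-0.0013  0.994  -0.1094]
 [-0.9997  0.0014  0.0251]]
```

arm_command(
  plan=[
    [[0,0.002,-0.003,0,1.5,0,0],[0,0.001,-0.002,0,0,0,0],[0.003,0,0,0,0,0,0],[0.003,0,0,0,0,0,0],[0,0,0,0,0,0,0]],
  ],
)

```text
t: 5.15
tool_pos: [0.5128, -0.0183, 0.0893]
tool_rot: [0.087, 1.573, -0.084]
contact_force: [-0.9, -0.2, 0.0]
opening: 0.0002
```

```bash
python3 st.py
```

```text
5.15 [ 0.5128 -0.0183  0.0893] [-0.9339 -0.187   0.0128] [-0.1815 -0.0795  1.9916  0.0013  1.2337 -1.6436]
[[-0.0039  0.1089  0.994 ]
 [ 0.002   0.994  -0.1089]
 [-1.      0.0015 -0.0041]]
```

arm_command(
  plan=[
    [[0,-0.005,0,0,0,0,0],[0,-0.005,0,0,0,0,0],[0,-0.005,0,0,0,0,0],[0,-0.005,0,0,0,0,0],[0,-0.005,0,0,0,0,0]],
  ],
)

```text
t: 5.57
tool_pos: [0.5095, -0.0413, 0.0892]
tool_rot: [0.093, 1.574, -0.077]
contact_force: [-0.2, 3.9, -0.8]
opening: 0.0003
```

```bash
python3 st.py
```

```text
5.5667 [ 0.5095 -0.0413  0.0892] [-0.2248  3.9171 -0.7776] [-0.2316 -0.0833  1.9953  0.0098  1.2364 -1.6975]
[[-0.0044  0.108   0.9941]
 [ 0.0106  0.9941 -0.108 ]
 [-0.9999  0.01   -0.0055]]
```

arm_command(
  plan=[
    [[0,-0.005,0,0,0,0,0],[0,-0.005,0,0,0,0,0],[0,-0.005,0,0,0,0,0],[0,-0.005,0,0,0,0,0],[0,-0.005,0,0,0,0,0],[0,-0.005,0,0,0,0,0]],
  ],
)

```text
t: 6.07
tool_pos: [0.506, -0.0761, 0.0894]
tool_rot: [0.092, 1.573, -0.08]
contact_force: [0.1, 0.3, 0.1]
opening: -0.0003
```

```bash
python3 st.py; python3 look.py w3.png clip_loop clip_tip tray probe_head
```

```text
6.0667 [ 0.506  -0.0761  0.0894] [0.1299 0.3176 0.0636] [-0.2984 -0.0828  1.9944  0.0068  1.2357 -1.7622]
[[-0.0035  0.109   0.994 ]
 [ 0.0078  0.994  -0.109 ]
 [-1.      0.0074 -0.0043]]
6.0667 [ 0.506  -0.0761  0.0894] -0.0002619943049918951
[[-0.0035  0.109   0.994 ]
 [ 0.0078  0.994  -0.109 ]
 [-1.      0.0074 -0.0043]]
clip_tip 0.75 [0.52   0.0197 0.0974] [528. 270.]
tray 0.77 [ 0.5111 -0.0479  0.0847] [374. 255.]
```

View pics/w3.png

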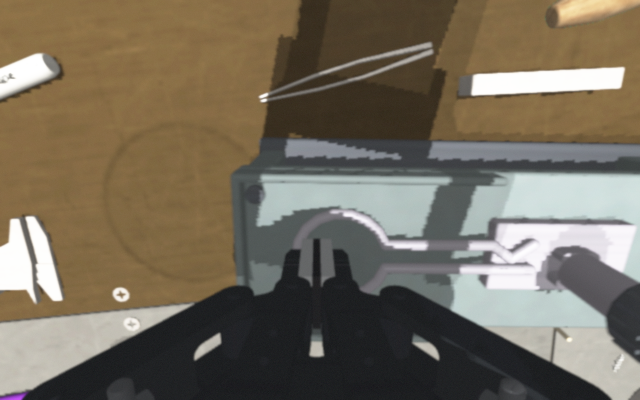

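arm_command(
  plan=[
    [[0,-0.005,0,0,0,0,0],[0,-0.004,0,0,0,0,0],[0,0,0,0,0,0,0],[0,0.005,0,0,0,0,0],[0,0.004,0,0,0,0,0],[-0.01,0,0,0,0,0,0],[-0.02,0,0,0,0,0,0],[-0.03,0,0,0,0,0,0],[-0.04,0,0,0,0,0,0],[-0.02,0,0,0,0,0,0],[0,0,0,0,0,0,0]],
  ],
)

```text
t: 7.23
tool_pos: [0.5043, -0.0733, 0.214]
tool_rot: [0.091, 1.58, -0.075]
contact_force: [-0.3, 0.1, -0.5]
opening: 0.0001
```

```bash
python3 look.py w4.png clip_loop clip_tip tray probe_head gauge lock_knob
```

```text
7.2333 [ 0.5043 -0.0733  0.214 ] 0.00014845642911772493
[[-0.0105  0.1052  0.9944]
 [ 0.0103  0.9944 -0.1051]
 [-0.9999  0.0092 -0.0115]]
clip_loop 0.94 [ 0.6703 -0.4251  0.0039] [ 47. 330.]
clip_tip 0.72 [ 0.6654 -0.3163  0.001 ] [134. 316.]
clip_tip 0.63 [0.5194 0.0082 0.0972] [415. 199.]
tray 0.56 [ 0.511  -0.05    0.0869] [343. 193.]
tray 0.19 [ 0.6033  0.086  -0.0019] [458. 237.]
probe_head 0.57 [0.524  0.0442 0.1473] [491. 221.]
gauge 0.71 [0.5231 0.0373 0.0012] [416. 175.]
gauge 0.21 [ 0.5182 -0.0164  0.0935] [384. 200.]
lock_knob 0.69 [0.5355 0.1423 0.1114] [592. 206.]
```

View pics/w4.png

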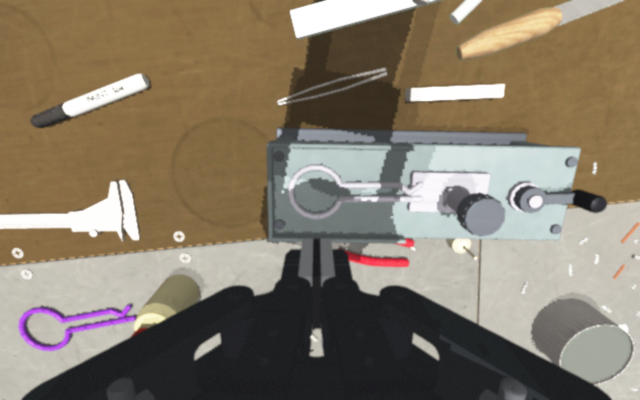

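The clip lies in the tray: its loop is at about (316,190) and its tip at (415,199), clear of the spindle. Next is the spindle head.

arm_command(
  plan=[
    [[0,0.029,0.0018,0,-0.6,-0.6,0],[0,0.029,0.0018,0,0,0,0],[0,0.029,0.0018,0,0,0,0],[0,0.029,0.0018,0,0,0,0],[0,0,0,0,0,0,0],[0.02,0,0,0,0,0,0],[0.02,0,0,0,0,0,0],[0,0,0,0,0,0,0]],
  ],
)

```text
t: 8.25
tool_pos: [0.5156, 0.046, 0.1545]
tool_rot: [0.086, 1.598, -0.084]
contact_force: [-0.5, -0.0, -0.5]
opening: -0.0001
```

```bash
python3 look.py w5.png probe_head lock_knob clip_tip; python3 -c "
from h import *
get_image('top');M=T('top')
for t in ['probe_head','clip_loop','clip_tip','lock_knob']:
  for r in mark_of('top',t)[:2]: print(t,round(r['conf'],2),w(M,r['at']).round(4))"
```

```text
8.25 [0.5156 0.046  0.1545] -6.770088356268952e-05
[[-0.0288  0.1081  0.9937]
 [ 0.0027  0.9941 -0.108 ]
 [-0.9996 -0.0004 -0.0289]]
probe_head 0.28 [ 0.5168 -0.0147  0.0912] [225. 225.]
lock_knob 0.82 [0.5331 0.1427 0.1107] [477. 235.]
clip_tip 0.73 [0.5202 0.0069 0.0968] [257. 230.]
clip_tip 0.54 [ 0.595  -0.0477 -0.002 ] [232. 270.]
clip_loop 0.66 [ 0.7292 -0.0628  0.    ]
clip_loop 0.56 [ 0.6747 -0.4274  0.0055]
clip_tip 0.63 [ 0.2508 -0.2687 -0.0014]
clip_tip 0.51 [0.8147 0.0168 0.0034]
```

arm_command(
  plan=[
    [[-0.003,-0.005,0.004,0,-1.7,0,0],[0,0,0.003,0,0,0,0],[0,0,0,0,0,0,0]],
  ],
)

```text
t: 8.95
tool_pos: [0.5268, 0.0391, 0.1651]
tool_rot: [0.085, 1.553, -0.086]
contact_force: [-0.1, 0.9, -0.3]
opening: 0.0001
```

```bash
python3 st.py
```

```text
8.95 [0.5268 0.0391 0.1651] [-0.0997  0.8772 -0.2657] [-0.0666 -0.1411  1.9131 -0.0004  1.3535 -1.528 ]
[[ 0.016   0.109   0.9939]
 [-0.0015  0.994  -0.109 ]
 [-0.9999  0.0003  0.0161]]
```

arm_command(
  plan=[
    [[0,0.002,-0.002,0,0.5,0,0],[0.003,0,0,0,0,0,0],[0.003,0,0,0,0,0,0],[0.002,0,0,0,0,0,0],[0.002,0,0,0,0,0,0],[0,0,0,0,0,0,0]],
  ],
)

```text
t: 9.45
tool_pos: [0.525, 0.0415, 0.1541]
tool_rot: [0.086, 1.563, -0.086]
contact_force: [-0.6, -0.5, 0.2]
opening: -0.0001
```

```bash
python3 st.py
```

```text
9.45 [0.525  0.0415 0.1541] [-0.56   -0.5464  0.1535] [-0.0625 -0.1281  1.9203  0.0001  1.3428 -1.5239]
[[ 0.0066  0.1092  0.994 ]
 [-0.0003  0.994  -0.1092]
 [-1.      0.0004  0.0066]]
```

Good alignment. I'll press down in small steps.

arm_command(
  plan=[
    [[0.002,0,0,0,0,0,0],[0.002,0,0,0,0,0,0],[0.002,0,0,0,0,0,0],[0.002,0,0,0,0,0,0],[0.002,0,0,0,0,0,0]],
  ],
)

```text
t: 9.87
tool_pos: [0.5251, 0.0416, 0.1433]
tool_rot: [0.086, 1.563, -0.086]
contact_force: [-0.1, -1.1, 2.0]
opening: 0.0
```

arm_command(
  plan=[
    [[0.002,0,0,0,0,0,0],[0.002,0,0,0,0,0,0],[0.002,0,0,0,0,0,0]],
  ],
)

```text
t: 10.12
tool_pos: [0.5251, 0.0416, 0.1371]
tool_rot: [0.086, 1.563, -0.086]
contact_force: [-1.2, -0.4, 1.3]
opening: 0.0001
```

arm_command(
  plan=[
    [[0.002,0,0,0,0,0,0],[0.002,0,0,0,0,0,0],[0.002,0,0,0,0,0,0]],
  ],
)

```text
t: 10.37
tool_pos: [0.5251, 0.0416, 0.1306]
tool_rot: [0.086, 1.563, -0.086]
contact_force: [-1.0, -0.3, 0.8]
opening: 0.0003
```

arm_command(
  plan=[
    [[0.0015,0,0,0,0,0,0],[0.0015,0,0,0,0,0,0]],
  ],
)

```text
t: 10.53
tool_pos: [0.525, 0.0416, 0.1271]
tool_rot: [0.086, 1.563, -0.086]
contact_force: [-1.3, 0.5, 1.3]
opening: 0.0002
```

arm_command(
  plan=[
    [[0.0015,0,0,0,0,0,0],[0.0015,0,0,0,0,0,0]],
  ],
)

```text
t: 10.7
tool_pos: [0.5251, 0.0416, 0.1238]
tool_rot: [0.086, 1.563, -0.086]
contact_force: [-1.0, -1.4, 1.4]
opening: -0.0001
```

arm_command(
  plan=[
    [[0.0015,0,0,0,0,0,0],[0.0015,0,0,0,0,0,0]],
  ],
)

```text
t: 10.87
tool_pos: [0.5251, 0.0416, 0.1206]
tool_rot: [0.086, 1.563, -0.086]
contact_force: [-3.0, 0.2, 13.6]
opening: -0.0001
```

arm_command(
  plan=[
    [[0.0008,0,0,0,0,0,0],[0.0008,0,0,0,0,0,0]],
  ],
)

```text
t: 11.03
tool_pos: [0.5251, 0.0416, 0.1207]
tool_rot: [0.086, 1.564, -0.086]
contact_force: [-3.2, -0.1, 6.1]
opening: 0.0002
```

Contact was felt at TCP z ≈ 0.1206, about 25 mm of travel. I'll let go and go to the far side of the lever knob.

arm_command(
  plan=[
    [[-0.004,0,0,0,0,0,0],[-0.01,0,0,0,0,0,0],[-0.02,0,0,0,0,0,0],[-0.01,0,0,0,0,0,0],[0,0.02,0.003,0,0,0,0],[0,0.03,0.004,0,0,0,0],[0,0.03,0.004,0,0,0,0],[0,0.02,0.003,0,0,0,0],[0,0.012,0.002,0,0,0,0],[0,0,0,0,0,0,0],[0,0,0,-6.5,0,0,0],[0,0,0,-6.5,0,0,0],[0,0,0,-6.5,0,0,0],[0,0,0,-6.5,0,0,0],[0,0,0,-6.5,0,0,0],[0,0,0,-6.5,0,0,0],[0,0,0,0,0,0,0]],
  ],
)

```text
t: 12.45
tool_pos: [0.5563, 0.1492, 0.1722]
tool_rot: [-0.475, 1.508, 0.462]
contact_force: [-0.1, -0.3, 0.9]
opening: -0.0003
```

```bash
python3 st.py; python3 look.py w6.png probe_head lock_knob clip_tip clip_loop gauge
```

```text
12.45 [0.5563 0.1492 0.1722] [-0.1458 -0.2847  0.9188] [ 0.1358 -0.0276  1.7943 -0.0062  1.3624 -2.0328]
[[ 0.0133 -0.5637  0.8258]
 [-0.0043  0.8259  0.5638]
 [-0.9999 -0.011   0.0085]]
12.45 [0.5563 0.1492 0.1722] -0.00033302185837213067
[[ 0.0133 -0.5637  0.8258]
 [-0.0043  0.8259  0.5638]
 [-0.9999 -0.011   0.0085]]
probe_head 0.61 [0.5237 0.0417 0.1172] [191.  68.]
lock_knob 0.78 [0.5334 0.1431 0.1114] [330. 179.]
clip_tip 0.74 [0.5196 0.0122 0.0972] [163.  35.]
gauge 0.71 [0.5251 0.0387 0.0011] [236.  77.]
```

View pics/w6.png

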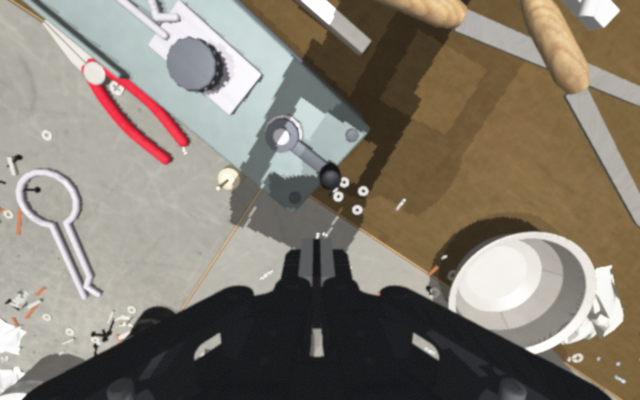

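arm_command(
  plan=[
    [[0,0.006,0.001,0,0,0,0],[0,0,0,0,0,0,0],[0.015,0,0,0,0,0,0],[0.02,0,0,0,0,0,0],[0.015,0,0,0,0,0,0],[0.01,0,0,0,0,0,0],[0.005,0,0,0,0,0,0],[0,0,0,0,0,0,0],[0,0,0,0,0,0,0]],
  ],
)

```text
t: 13.5
tool_pos: [0.5557, 0.1575, 0.1068]
tool_rot: [-0.471, 1.504, 0.458]
contact_force: [0.1, 0.6, 0.4]
opening: 0.0001
```

```bash
python3 st.py
```

```text
13.5 [0.5557 0.1575 0.1068] [0.1293 0.5922 0.3598] [ 0.1503  0.0397  1.8421 -0.0062  1.2427 -2.013 ]
[[ 0.0177 -0.5599  0.8283]
 [-0.0033  0.8284  0.5601]
 [-0.9998 -0.0126  0.0129]]
```

arm_command(
  plan=[
    [[0.004,0,0,0,0,0,0],[0,0,-0.004,0,0,0,0],[0,0,-0.004,0,0,0,0],[0,0.002,-0.004,0,0,0,0],[0,0.002,-0.004,0,0,0,0],[0,0.002,-0.004,0,0,0,0],[0,0.0008,-0.004,0,0,0,0],[0,0.0008,-0.004,0,0,0,0],[0,0.0008,-0.004,0,0,0,0]],
  ],
)

```text
t: 14.25
tool_pos: [0.5257, 0.1486, 0.1067]
tool_rot: [-0.467, 1.491, 0.459]
contact_force: [2.4, 3.4, -0.0]
opening: 0.0002
```

```bash
python3 st.py;  python3 look.py w7.png probe_head lock_knob
```

```text
14.25 [0.5257 0.1486 0.1067] [ 2.4226  3.4256 -0.0201] [ 0.1395 -0.0431  1.9252 -0.0004  1.2298 -2.0253]
[[ 0.0295 -0.5596  0.8282]
 [ 0.0037  0.8287  0.5597]
 [-0.9996 -0.0134  0.0265]]
14.25 [0.5257 0.1486 0.1067] 0.00021381881884159103
[[ 0.0295 -0.5596  0.8282]
 [ 0.0037  0.8287  0.5597]
 [-0.9996 -0.0134  0.0265]]
probe_head 0.64 [0.522  0.0405 0.1193] [ 86. 121.]
lock_knob 0.72 [0.5115 0.1398 0.1095] [318. 226.]
```

arm_command(
  plan=[
    [[0.0005,-0.0005,-0.0045,0,0,0,0],[0.0005,-0.0005,-0.0045,0,0,0,0],[0.0005,-0.0005,-0.0045,0,0,0,0],[0,-0.0018,-0.004,0,0,0,0],[0,-0.0018,-0.004,0,0,0,0],[0,-0.0018,-0.004,0,0,0,0]],
  ],
)

```text
t: 14.9
tool_pos: [0.5082, 0.1268, 0.1054]
tool_rot: [-0.468, 1.489, 0.459]
contact_force: [1.8, 3.8, 0.6]
opening: -0.0001
```

```bash
python3 look.py w8.png probe_head lock_knob lock
```

```text
14.9 [0.5082 0.1268 0.1054] -0.00011704900217389183
[[ 0.0311 -0.5595  0.8283]
 [ 0.0034  0.8287  0.5597]
 [-0.9995 -0.0146  0.0277]]
probe_head 0.84 [0.5251 0.0419 0.1201] [118. 198.]
lock_knob 0.83 [0.4923 0.1198 0.1138] [323. 230.]
lock_knob 0.69 [0.5218 0.0428 0.1163] [129. 190.]Traceback (most recent call last):
  File "look.py", line 7, in <module>
    for r in mark_of('wrist',t)[:2]:
             ~~~~~~~^^^^^^^^^^^
ValueError: it knows: bush_rim, caliper, clip, clip_loop, clip_tip, felt_bob, gauge, lock_knob, marker, oil_bottle, parallel, pliers, probe_head, tray, tweezers
```

View pics/w8.png

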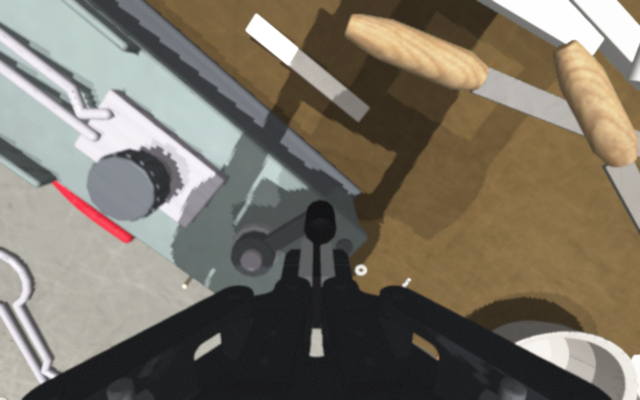

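arm_command(
  plan=[
    [[0,-0.0025,-0.004,0,0,0,0],[0,-0.0025,-0.004,0,0,0,0]],
  ],
)

```text
t: 15.22
tool_pos: [0.5087, 0.1254, 0.1066]
tool_rot: [-0.452, 1.471, 0.467]
contact_force: [12.4, 20.0, -8.5]
opening: -0.0001
```

arm_command(
  plan=[
    [[0,-0.0015,-0.0025,0,0,0,0]],
  ],
)

```text
t: 15.3
tool_pos: [0.5093, 0.1253, 0.107]
tool_rot: [-0.448, 1.464, 0.469]
contact_force: [5.2, 10.0, -4.9]
opening: 0.0
```

Firm stop: the force rose to about 24 N with no further motion. I'll back off along tool +z, raise and check.

arm_command(
  plan=[
    [[0,0.003,0.005,0,0,0,0],[0,0.003,0.006,0,0,0,0],[0,0,0,0,0,0,0],[-0.02,0,0,0,0,0,0],[-0.03,0,0,0,0,0,0],[-0.03,0,0,0,0,0,0],[-0.03,0,0,0,0,0,0],[-0.02,0,-0.02,0,0,0,0],[0,0,-0.03,0,0,0,0],[0,0,-0.03,0,0,0,0],[0,0,0,0,0,0,0]],
  ],
)

```text
t: 16.22
tool_pos: [0.4358, 0.083, 0.2352]
tool_rot: [-0.461, 1.489, 0.466]
contact_force: [1.1, 0.1, -0.2]
opening: -0.0002
```

```bash
python3 look.py w9.png probe_head lock_knob clip_loop clip_tip tray gauge; python3 -c "
from h import *
im=get_image('top');M=T('top');save('top9.png',cv2.resize(im[110:310,190:460],(800,592)))
for t in ['probe_head','clip_loop','clip_tip','lock_knob','parallel','felt_bob','caliper','pliers','oil_bottle','tweezers','marker']:
  for r in mark_of('top',t)[:2]: print(t,round(r['conf'],2),w(M,r['at']).round(4))"
```

```text
16.2167 [0.4358 0.083  0.2352] -0.00019658107559127907
[[ 0.0287 -0.5596  0.8283]
 [ 0.0122  0.8287  0.5595]
 [-0.9995 -0.006   0.0306]]
probe_head 0.91 [0.5202 0.0429 0.1192] [223. 239.]
clip_loop 0.63 [ 0.7243 -0.0585  0.0034] [102. 279.]
clip_tip 0.97 [0.8151 0.0187 0.0044] [128. 353.]
clip_tip 0.74 [0.522  0.0082 0.095 ] [196. 210.]
tray 0.83 [ 0.5099 -0.0479  0.0859] [150. 163.]
gauge 0.7 [0.5247 0.0373 0.0014] [244. 197.]
probe_head 0.46 [0.5206 0.0388 0.125 ]
clip_loop 0.68 [ 0.5103 -0.0684  0.0889]
clip_loop 0.67 [ 0.2809 -0.3421  0.0016]
clip_tip 0.71 [ 0.25   -0.2707  0.001 ]
clip_tip 0.66 [0.8144 0.0182 0.0054]
lock_knob 0.71 [ 0.5208 -0.379  -0.0026]
lock_knob 0.44 [0.4909 0.121  0.111 ]
parallel 0.62 [0.518  0.0127 0.0978]
parallel 0.43 [ 0.6044  0.084  -0.0034]
caliper 0.63 [ 0.5216 -0.3762 -0.0036]
pliers 0.6 [ 0.5979 -0.044  -0.0008]
oil_bottle 0.7 [ 6.341e-01 -2.522e-01 -4.000e-04]
tweezers 0.73 [ 0.511  -0.0704  0.0891]
tweezers 0.44 [0.4942 0.122  0.115 ]
marker 0.68 [ 0.4107 -0.2904  0.0014]
```

View pics/w9.png

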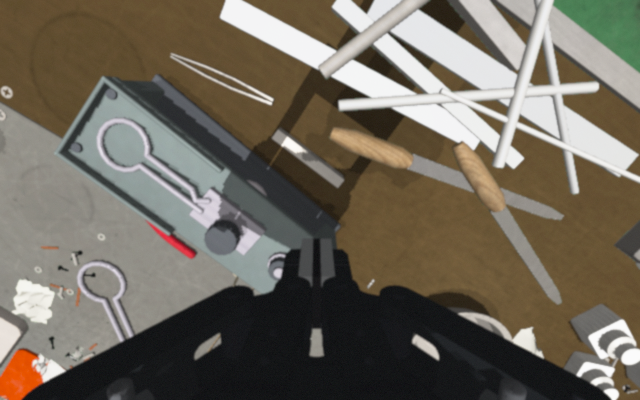

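View pics/top9.png

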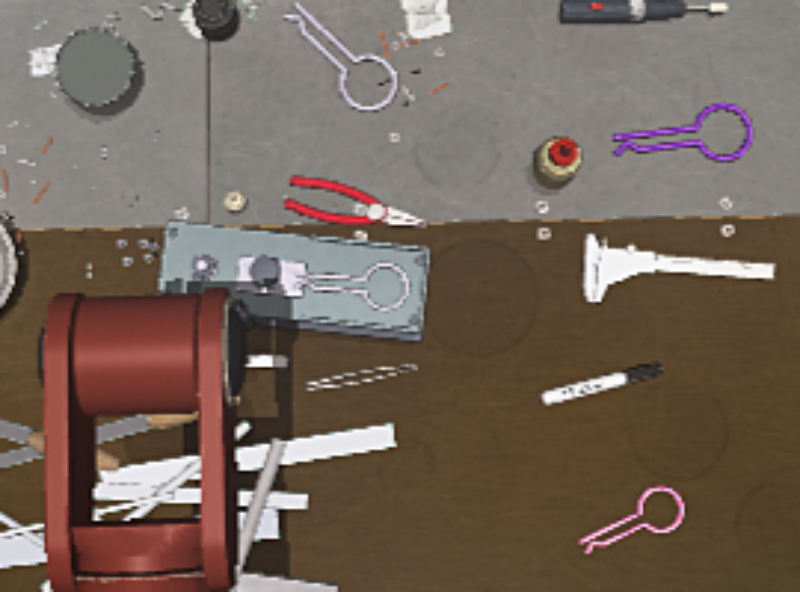

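```bash
python3 -c "
from h import *
finish_job(); print(ctrl.get_obs()['t'])"
```

```text
the job is handed in; nothing more can be done
the job is handed in; nothing more can be done
```

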